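Swing the bench magnifier over the green stopper

TASK

Swing the magnifier's arm round (it has an upright orange handle for this) until the lens is centred over the green glass stopper, so that it can be inspected for chips, then let go and leave the arm there. Leave the green stopper standing where it is.

Things in the scene. Friction and masses are not known exactly. Their poses are not given: they have to be found in the camera images.
- stand: Magnifier stand, fixed: grey foot 120 mm across, 20 mm high, steel post, on a 20 mm stone slab. Origin on the post's axis, under the foot (20 mm above the bench). The arm swings level about the post's vertical axis; hinge friction (about 1.5 N at the handle) holds it wherever it is released. It swings 74 degrees either way from the stand's -x axis (towards the robot, within 11 degrees).
- lens (a point): Centre of the clear lens, in a blue ring 100 mm across and 14 mm high at the end of the arm: 190 mm from the post's axis, 165 mm above the bench. The arm is an aluminium bar 18 mm wide, 10 mm thick.
- handle (a point): Orange upright round handle, 18 mm in diameter, at the arm's end just outside the lens ring, in line with post and lens, 250 mm from the post's axis. It rises from 170 to 220 mm above the bench; this point is on its axis, 18 mm below its top. Fixed to the arm; being round, it can turn between the fingers as the arm swings.
- stopper: Green glass stopper standing loose on the slab on its 40 mm wide head, 48 mm high, 50 g. Origin: centre of its underside, 180 to 200 mm from the post's axis. Three other pieces stand on the same arc and are not wanted: a brown amber stopper of the same shape, a brass burner tip, a white crucible. All are under 50 mm high; the arm passes well above them.
Things that resemble listed ones, but are neither listed nor needed, are in the scene too. Several things have the shape of the stopper; the one meant has the colours described above.

How it is judged (in metres and radians):
At the end, for the whole second after the job is handed in: The lens centre is within 30 mm horizontally of the green stopper's axis (about 9 degrees of arm swing); the green stopper still stands upright (within 8 degrees), at rest, within 15 mm of where it started (horizontal distance between lens and stopper below 0.03 m and distance of stopper from where it was at the start of the episode below 0.015 m and angle between stopper's own z axis and vertical below 0.15 rad and linear speed of stopper below 0.02 m/s); the robot touches nothing.
It also fails if it takes over 32 s, if anything falls off the work surface, if the arm or the gripper's body presses on something with over 40 N, if the wrist force passes 120 N, or if a joint passes its speed limit or range.

ROBOT

A 6-joint arm with a two-finger parallel gripper is mounted at the origin on the work surface. World frame = base frame: x ahead of the robot, y to its left, z up, the work surface at z = 0. Lengths are in mm, angles in rad, forces in N, time in s.
With the tool pointing down it reaches from about 350 to 875 mm from the base axis. Payload 4.2 kg.
Tool frame: the origin (TCP) lies midway between the tips of the shut fingers; the grasp point (between the pads) lies 19 mm behind it (arm.grasp_offset is the distance from the TCP to the grasp point, in mm); z points along the fingers, y is the line along which they close (so a half turn about z gives the same grasp; the last joint's range is limited). The gripper opens to 85 mm and grips with 20 to 120 N. Pads are 22 mm wide; open, the fingers measure 114 mm over their backs; the gripper's body (76 mm by 85 mm) begins 54 mm behind the grasp point. The pads swing forward as they close: fully open they stand 13 mm farther back than shut.
Start: joints at [1.466, 0.385, 0.008, 0, -1.194, -0.259], TCP at [222.36, 584.085, 231.312] pointing down, gripper open.
Joint ranges: [-3.14, 3.14], [-1.21, 2.06], [-1.07, 1.41], [-3.16, 2.05], [-2.99, -0.16], [-3.1, 3.1]. Speed limits (rad/s): [2.79, 2.79, 3.14, 3.14, 3.14, 3.14].

INTERFACE

Orientations are given as a unit quaternion [x, y, z, w].
In Python, from bench import arm gives the robot as it stands. The module is installed in compiled form; this text tells all that it offers.
- The arm moves only by the tool servo_tool, never from a script. Its argument "increments" is a list of rows, each a list of 7 numbers: the opening, from 0 (shut) to 1 (fully open), then the shift along the tool's x, y, z in m, then the turn, a rotation vector about the tool's x, y, z in degrees. In form: [[grip, x, y, z, ax, ay, az], ...]. A call has 1 to 12 rows; each row is the pose to reach, as a shift and turn from the pose commanded when the call began, along the tool's axes at that moment; what a row does not reach only later rows make up. A row lasts 1/8 s, in which the tool goes at most 62.5 mm and 10.7 degrees, less where a joint would pass 70% of its speed; a pose out of reach is approached as far as the arm can. A call with a gripper value outside its range is refused whole. The fingers move at their own pace and stop on an object; the grip force is fixed at half the most. Time passes only in rows, so rows that repeat a pose let the fingers close. It gives the time, the measured TCP pose, the force, the opening and the grip force at its end, in the units of the state.
- arm.read_state(): the state, without advancing time (a new reading comes with each control period).
- arm.get_image(name): name is "side" or "top"; returns a dict with "color" (400x640x3 uint8, red, green, blue), "fx", "fy", "cx", "cy" (pixels), "rvec" (rotation vector, rad) and "tvec" (3), from world to camera coordinates, as OpenCV has them. Camera axes: x right, y down, z forward; pixel columns grow to the right and rows downward; lengths in mm; the calibration is good to about 2 mm. A picture is of the moment at which its call begins. There is no depth.
- arm.job_done(): hands the job in; it is judged then, once.
Trained networks look in the newest picture that a camera, given by its name, has taken for a name from the list of things; names that differ only in an ending like _2 or _b are one class to them, and where a whole thing is asked for, a point or a joint stands for the part that bears it (a point fixed in the world has none). Each returns a list of dicts, best first, with "p" (0 to 1); they miss things now and then, are a little off and sometimes report something else, mostly with a low value. They report only what shows in the picture. A call takes as long as a camera call. They do not tell look-alikes from the thing itself.
- arm.look_for(camera, thing): "box" ([centre column, centre row, width, height] in pixels, round what is visible of it).
- arm.spot_point(camera, thing): "centre" ([column, row] in pixels: a listed point, or the origin of a listed thing).
The state is a dict: "clock": time; "joints": joint angles; "joint_vel": joint speeds; "joint_efforts": joint torques, N m; "position": TCP position; "ee_rot": TCP orientation; "contact_force": force on the tool from outside, world axes, zero at the start; "wrist_torque": the same for the moment, N m; "gripper_width": finger opening in mm; "grasp_force": force on a finger pad.
Only numpy, scipy, OpenCV 4.12 (cv2) and the standard library are available. Lean on these libraries where they do the work, as an engineer would, in place of code of your own. Each camera call takes 0.05 s, during which the arm holds its last target. There are 200 camera calls.

## Working session

There is one attempt and no reset: what is moved stays moved. The work goes in short steps, Python scripts to look and compute and a tool call to move; the robot and the scene stay as the last step left them, time stands still between calls to the robot, and variables do not carry over. Pictures are saved under pics/ and viewed, at most 10 in all, crops included, and the job is handed in when it is done.

Besides the shell and the picture viewer there is one more tool, called after "Emit:" as a command line: name --pt "numbers of a row" for each row, then --argument value for the rest. servo_tool: Moves the arm, as the interface text tells. Its arguments: {"type":"object","properties":{"increments":{"type":"array","items":{"type":"array","items":{"type":"number"}}}},"required":["increments"]}

```bash
mkdir -p pics
cat > h.py <<'E'
from bench import arm
import numpy as np, cv2
def cam(n):
    d=arm.get_image(n); K=np.array([[d['fx'],0,d['cx']],[0,d['fy'],d['cy']],[0,0,1.]]); R=cv2.Rodrigues(np.array(d['rvec'],float))[0]
    return d['color'],K,R,np.array(d['tvec'],float).ravel()
def onz(c,uv,z):
    _,K,R,t=c; o=-R.T@t; r=R.T@np.linalg.solve(K,[uv[0],uv[1],1]); return o+r*(z-o[2])/r[2]
def tri(c1,u1,c2,u2):
    P=[c[1]@np.c_[c[2],c[3]] for c in (c1,c2)]
    X=cv2.triangulatePoints(P[0],P[1],np.array(u1,float).reshape(2,1),np.array(u2,float).reshape(2,1)).ravel(); return X[:3]/X[3]
def proj(c,X):
    p=c[1]@(c[2]@np.array(X,float)+c[3]); return p[:2]/p[2]
E
python3 - <<'E'
from h import *
np.set_printoptions(precision=1,suppress=True)
C={n:cam(n) for n in('side','top')}
for n in C:
    cv2.imwrite(f'pics/{n}0.png',C[n][0][:,:,::-1])
    for t in('stand','lens','handle','stopper'):
        print(n,t,[(round(d['p'],2),np.array(d['centre'])) for d in arm.spot_point(n,t)][:6])
s=arm.read_state();print(s['clock'],s['position'],s['ee_rot'],s['gripper_width'])
E
```

```text
side stand [(0.64, array([250.7, 209.2]))]
side lens [(0.61, array([326. , 163.8]))]
side handle [(0.84, array([348.1, 150.2]))]
side stopper [(0.63, array([251.4, 363.4])), (0.52, array([407.6, 239.3])), (0.49, array([297.4, 252.7])), (0.23, array([254.2, 208.6]))]
top stand [(0.56, array([360.2, 140.2]))]
top lens [(0.86, array([368.2, 192.1]))]
top handle [(0.75, array([371.4, 216. ]))]
top stopper [(0.67, array([207. , 153.8])), (0.44, array([310.1, 177.6])), (0.43, array([326.1, 269.1]))]
0.5 [222.4 584.1 231.3] [ 1.  -0.2 -0.  -0. ] 85.30414937118724
```

View pics/side0.png

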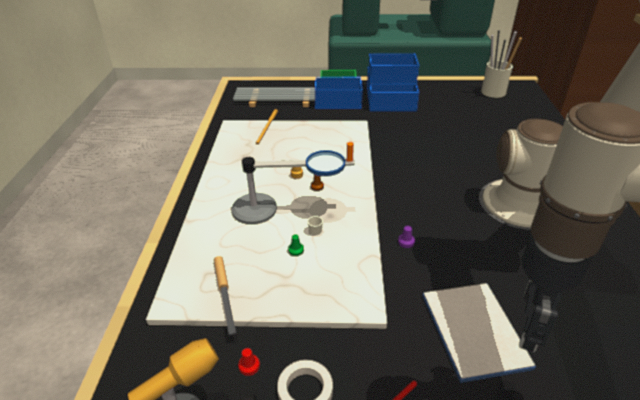

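View pics/top0.png

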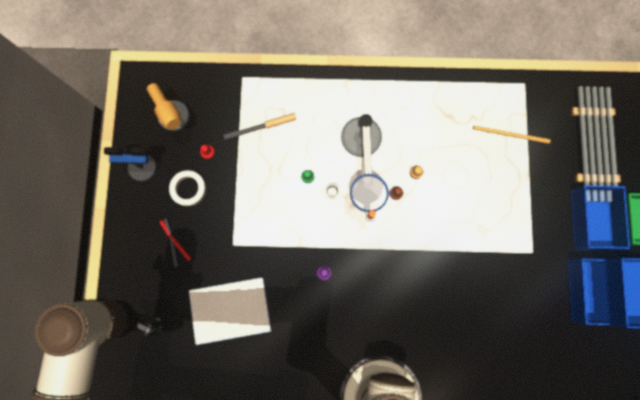

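The side view shows the arm pointing at the robot, with the lens at about (326,163) and the orange handle at (350,152). These have the stopper's shape, as side / top pixels:
- green: (296,246) / (308,176)
- amber: (317,183) / (397,193)
- red: (249,362) / (207,152)
- purple: (407,238) / (324,272)

The one meant is green: it is the only green one, and it stands on the slab's arc. Next I'll confirm it in a crop and triangulate.

Run:
```python
from h import *
np.set_printoptions(precision=1,suppress=True)
C={n:cam(n) for n in('side','top')}
T=lambda a,b:tri(C['side'],a,C['top'],b)
print('handle',T((348.1,150.2),(371.4,216)),'lens',T((326,163.8),(368.2,192.1)),'stand',T((250.7,209.2),(360.2,140.2)))
print('stopper',T((297.4,252.7),(310.1,177.6)))
# green blob and orange handle blob by colour
out=[]
for n,(x0,y0,x1,y1) in (('side',(270,225,330,270)),('top',(285,155,345,205))):
    im=C[n][0][y0:y1,x0:x1]; i=im.astype(int)
    m=(i[:,:,1]>i[:,:,0]+30)&(i[:,:,1]>i[:,:,2]+20); v,u=np.nonzero(m)
    print(n,'green',u.mean()+x0,v.mean()+y0,'u',u.min()+x0,u.max()+x0,'v',v.min()+y0,v.max()+y0)
    out.append(cv2.resize(im[:45,:60,::-1],(390,300),interpolation=cv2.INTER_CUBIC))
for n,(x0,y0,x1,y1) in (('side',(335,135,360,170)),('top',(360,205,385,222))):
    i=C[n][0][y0:y1,x0:x1].astype(int); m=(i[:,:,0]>i[:,:,2]+70); v,u=np.nonzero(m)
    print(n,'orange',u.mean()+x0,v.mean()+y0,'u',u.min()+x0,u.max()+x0,'v',v.min()+y0,v.max()+y0)
cv2.imwrite('pics/crop.png',np.hstack(out))
for n in C: print(n,'cam at',-C[n][2].T@C[n][3])
for z in(20,):print('stopper on slab',onz(C['side'],(297.4,252.7),z),onz(C['top'],(310.1,177.6),z))
for n,u in(('side',(250.7,209.2)),('top',(360.2,140.2))):print('stand',onz(C[n],u,20))
for n,u in(('side',(348.1,150.2)),('top',(371.4,216))):print('handle',onz(C[n],u,202))
for n,u in(('side',(326,163.8)),('top',(368.2,192.1))):print('lens',onz(C[n],u,165))
```

```text
handle [472.2  49.9 198.7] lens [532.   55.9 163.9] stand [721.6  67.2  21.9]
stopper [598.8 210.1   8.4]
side green 295.5108225108225 245.5930735930736 u 288 303 v 234 255
top green 307.2164179104478 176.17910447761193 u 301 313 v 170 182
side orange 349.70588235294116 151.03361344537814 u 347 353 v 141 161
top orange 371.4901960784314 213.86274509803923 u 368 375 v 210 218
side cam at [ 505.2 1024.6  823.5]
top cam at [ 315.4  166.6 1377.2]
stopper on slab [596.2 222.   20. ] [597.7 209.6  20. ]
stand [731.9  61.4  20. ]
stand [712.3  67.3  20. ]
handle [476.5  53.7 202. ]
handle [467.6  50.7 202. ]
lens [530.2  58.2 165. ]
lens [533.5  55.8 165. ]
```

View pics/crop.png

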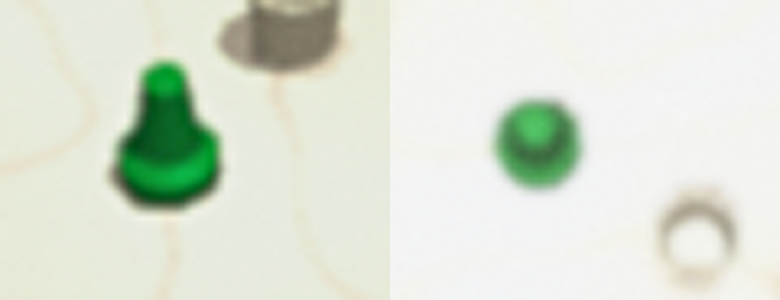

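The crop confirms the green stopper: upright, alone, with the crucible beside it. I'll refine the geometry and work out the approach.

```bash
cat >> h.py <<'E'
from scipy.spatial.transform import Rotation as Ro
np.set_printoptions(precision=4,suppress=True)
def goal(p,ya):
    "shift (m, tool axes) and turn (deg) to TCP p (mm), pointing down, closing line at world heading ya (deg)"
    s=arm.read_state(); R=Ro.from_quat(s['ee_rot']); best=None
    for k in (0,180):
        a=np.radians(ya+k); y=np.array([np.cos(a),np.sin(a),0]); z=np.array([0,0,-1.]); G=Ro.from_matrix(np.c_[np.cross(y,z),y,z])
        r=(R.inv()*G).as_rotvec(degrees=True)
        if best is None or abs(r[2])<abs(best[2]): best=r
    return R.inv().apply(np.array(p)-s['position'])/1000,best
E
python3 - <<'E'
from h import *
C={n:cam(n) for n in('side','top')}
print('green top z35',onz(C['top'],(307.2,176.2),35),'side z20',onz(C['side'],(295.5,250.5),20))
s=arm.read_state();print(s['position'],s['joints'],Ro.from_quat(s['ee_rot']).as_matrix())
print(goal((472,51,285),93.5))
E
```

```text
green top z35 [598.3876 217.5343  35.    ] side z20 [601.295  214.7149  20.    ]
[222.3701 584.089  231.3328] [ 1.4656  0.3847  0.0079 -0.     -1.194  -0.2586] [[ 0.9345 -0.3559 -0.    ]
 [-0.3559 -0.9345  0.    ]
 [-0.     -0.     -1.    ]]
(array([ 0.423 ,  0.4094, -0.0537]), array([ -0.0027,   0.0008, -24.3457]))
```

Emit:
servo_tool --pt "1 0 0 -0.054 0 0 0" --pt "1 0.04 0.04 -0.054 0 0 -3" --pt "1 0.08 0.08 -0.054 0 0 -5" --pt "1 0.12 0.116 -0.054 0 0 -8" --pt "1 0.16 0.155 -0.054 0 0 -10" --pt "1 0.2 0.194 -0.054 0 0 -13" --pt "1 0.24 0.232 -0.054 0 0 -16" --pt "1 0.29 0.28 -0.054 0 0 -19" --pt "1 0.34 0.33 -0.054 0 0 -22" --pt "1 0.385 0.373 -0.054 0 0 -24.3" --pt "1 0.423 0.409 -0.054 0 0 -24.3" --pt "1 0.423 0.409 -0.054 0 0 -24.3"

```text
clock: 2.2
position: [473.0, 48.0, 285.2]
ee_rot: [1.0, 0.027, -0.0, 0.0]
contact_force: [-0.3, 0.8, 0.1]
gripper_width: 85.5
grasp_force: 0.0
```

Run:
```python
from h import *
s=arm.read_state();print(s['clock'],s['position'],s['joints'])
print(goal((472,51,185),93.5))
c=cam('side');cv2.imwrite('pics/s1.png',cv2.resize(c[0][80:240,200:440,::-1],(780,520),interpolation=cv2.INTER_CUBIC))
```

```text
2.2 [472.9819  48.0007 285.2053] [ 0.4442  0.0887 -0.2506  0.0003 -1.2318  1.1804]
(array([-0.0008, -0.0031,  0.1002]), array([ 0.0243,  0.0119, -0.4129]))
```

View pics/s1.png

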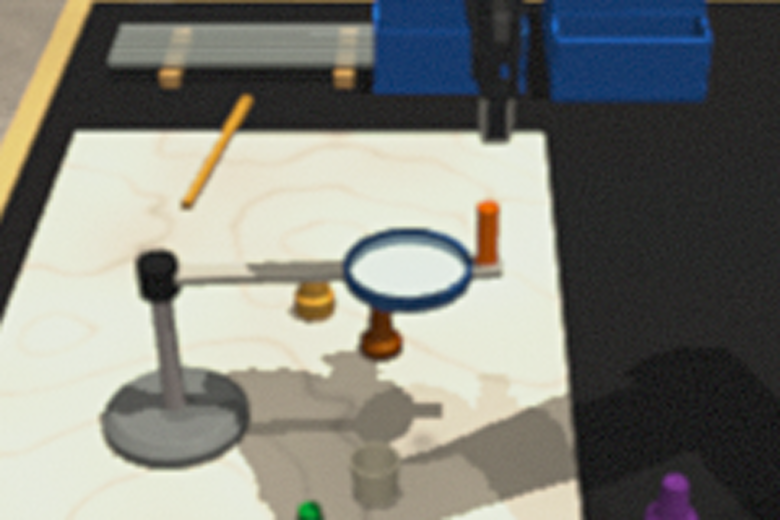

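The open fingers at (497,120) in the crop are over the handle, whose top is at (488,205). That is slightly robot-side and within the pad width. I'll descend 2 mm farther out, then close.

Emit:
servo_tool --pt "1 0.002 -0.003 0.03 0 0 0" --pt "1 0.002 -0.003 0.06 0 0 0" --pt "1 0.002 -0.003 0.085 0 0 0" --pt "1 0.002 -0.003 0.1 0 0 0" --pt "1 0.002 -0.003 0.1 0 0 0" --pt "0 0.002 -0.003 0.1 0 0 0" --pt "0 0.002 -0.003 0.1 0 0 0" --pt "0 0.002 -0.003 0.1 0 0 0" --pt "0 0.002 -0.003 0.1 0 0 0" --pt "0 0.002 -0.003 0.1 0 0 0" --pt "0 0.002 -0.003 0.1 0 0 0" --pt "0 0.002 -0.003 0.1 0 0 0"

```text
clock: 3.75
position: [474.1, 54.3, 186.0]
ee_rot: [1.0, 0.03, 0.0, 0.0]
contact_force: [-1.8, -2.0, 6.6]
gripper_width: 16.8
grasp_force: 58.4
```

Run:
```python
from h import *
s=arm.read_state();print(s['clock'],s['position'],s['gripper_width'],s['grasp_force'],s['contact_force'])
P=np.array([721.5,66.]);h=s['position'][:2];a0=np.degrees(np.arctan2(*(h-P)[::-1]));r=np.linalg.norm(h-P);a1=np.degrees(np.arctan2(215-66,599-721.5))
a0%=360;print(a0,a1,r)
for a in np.linspace(a0,a1,13)[1:]:
    q=P+250*np.array([np.cos(np.radians(a)),np.sin(np.radians(a))]); g=goal((*q,s['position'][2]),a-90); print(a,q,g[0],g[1])
```

```text
3.75 [474.115   54.2733 185.9673] 16.83684788864758 58.38960886001587 [-1.8319 -2.0271  6.6155]
182.71394861700708 129.42525288437992 247.66277004017087
178.27322397262148 [471.6135  73.5333] [-0.0013 -0.0194 -0.    ] [ 0.0157 -0.0332  5.1897]
173.83249932823588 [472.947   92.8589] [ 0.0012 -0.0386 -0.    ] [ 0.0144 -0.0338  9.6304]
169.3917746838503 [475.7728 112.0231] [ 0.0051 -0.0575 -0.    ] [ 0.0131 -0.0344 14.0712]
164.9510500394647 [480.0739 130.911 ] [ 0.0106 -0.0761 -0.    ] [ 0.0118 -0.035  18.5119]
160.5103253950791 [485.8246 149.4092] [ 0.0174 -0.0943 -0.    ] [ 0.0104 -0.0355 22.9526]
156.0696007506935 [492.9903 167.4067] [ 0.0257 -0.1118 -0.    ] [ 0.0091 -0.036  27.3933]
151.6288761063079 [501.528  184.7952] [ 0.0352 -0.1286 -0.    ] [ 0.0077 -0.0364 31.8341]
147.1881514619223 [511.3864 201.4705] [ 0.0461 -0.1447 -0.    ] [ 0.0063 -0.0368 36.2748]
142.7474268175367 [522.5063 217.3324] [ 0.0582 -0.1598 -0.    ] [ 0.0049 -0.0372 40.7155]
138.3067021731511 [534.821  232.2858] [ 0.0713 -0.174  -0.    ] [ 0.0035 -0.0376 45.1562]
133.8659775287655 [548.2565 246.2407] [ 0.0856 -0.1871 -0.    ] [ 0.002  -0.0379 49.5969]
129.42525288437992 [562.7322 259.1134] [ 0.1008 -0.1991 -0.    ] [ 0.0006 -0.0381 54.0377]
```

Gripped: 16.8 mm opening, 58 N. I'll swing the first half and check.

Emit:
servo_tool --pt "0 -0.001 -0.01 0 0 0 2.5" --pt "0 -0.001 -0.019 0 0 0 5" --pt "0 0 -0.029 0 0 0 7.4" --pt "0 0.001 -0.039 0 0 0 9.6" --pt "0 0.003 -0.048 0 0 0 11.9" --pt "0 0.005 -0.0575 0 0 0 14.1" --pt "0 0.0105 -0.076 0 0 0 18.5" --pt "0 0.0175 -0.094 0 0 0 23" --pt "0 0.0255 -0.112 0 0 0 27.4" --pt "0 0.0255 -0.112 0 0 0 27.4"

```text
clock: 5.0
position: [497.6, 168.9, 186.1]
ee_rot: [0.978, -0.207, 0.005, -0.001]
contact_force: [13.8, -5.1, -4.0]
gripper_width: 16.2
grasp_force: 58.8
```

Run:
```python
from h import *
s=arm.read_state();print(s['clock'],s['position'],s['gripper_width'],s['grasp_force'],s['contact_force'],s['wrist_torque'])
P=np.array([721.5,66.]);h=s['position'][:2];a0=np.degrees(np.arctan2(*(h-P)[::-1]))%360;r=np.linalg.norm(h-P);a1=129.4
print(a0,a1,r)
for a in np.linspace(a0,a1,8)[1:]:
    q=P+r*np.array([np.cos(np.radians(a)),np.sin(np.radians(a))]); g=goal((*q,s['position'][2]),a-90); print(a,q,g[0],g[1])
```

```text
5.0 [497.624  168.9051 186.0509] 16.234164489849466 58.849502205848694 [13.8165 -5.1385 -4.0383] [-1.5418 -3.453   0.0677]
155.3140097087579 129.4 246.39385413801415
151.6120083217925 [504.7354 183.1455] [ 0.0007 -0.0159  0.0001] [-0.2732 -0.4638  4.5289]
147.91000693482707 [512.7515 196.8969] [ 0.0025 -0.0317  0.0002] [-0.2882 -0.455   8.2309]
144.20800554786166 [521.6387 210.1021] [ 0.0053 -0.0474  0.0003] [-0.303  -0.4459 11.9329]
140.50600416089625 [531.36   222.7058] [ 0.0091 -0.0628  0.0004] [-0.3177 -0.4364 15.6348]
136.80400277393085 [541.8748 234.6557] [ 0.0139 -0.078   0.0005] [-0.3321 -0.4266 19.3368]
133.1020013869654 [553.1393 245.9016] [ 0.0196 -0.0929  0.0006] [-0.3464 -0.4165 23.0388]
129.4 [565.1063 256.3968] [ 0.0263 -0.1073  0.0007] [-0.3606 -0.406  26.7408]
```

The force is modest, 14 N radial. I'll finish the swing with a radius about 4 mm smaller.

Emit:
servo_tool --pt "0 0.003 -0.008 0 0 0 2" --pt "0 0.0045 -0.016 0 0 0 4" --pt "0 0.006 -0.032 0 0 0 8" --pt "0 0.009 -0.0475 0 0 0 11.5" --pt "0 0.013 -0.063 0 0 0 15" --pt "0 0.018 -0.078 0 0 0 19" --pt "0 0.024 -0.093 0 0 0 22.5" --pt "0 0.03 -0.107 0 0 0 26" --pt "0 0.03 -0.107 0 0 0 26" --pt "0 0.03 -0.107 0 0 0 26"

```text
clock: 6.25
position: [564.4, 254.7, 186.0]
ee_rot: [0.907, -0.422, 0.001, -0.002]
contact_force: [-0.8, 3.7, 4.7]
gripper_width: 16.1
grasp_force: 59.6
```

Run:
```python
from h import *
s=arm.read_state();print(s['clock'],s['position'],s['gripper_width'],s['contact_force'])
P=np.array([721.5,66.]);h=s['position'][:2];d=h-P;r=np.linalg.norm(d);print(np.degrees(np.arctan2(d[1],d[0])),r,'lens est',P+d/r*190)
C={n:cam(n) for n in('side','top')}
for n in C:
    for t in('lens','stopper'):print(n,t,[(round(x['p'],2),np.array(x['centre'])) for x in arm.spot_point(n,t)][:5])
a=C['side'][0][120:320,200:460];b=C['top'][0][100:300,240:440]
cv2.imwrite('pics/s2.png',np.hstack([cv2.resize(a,(442,340)),cv2.resize(b,(340,340))])[:,:,::-1])
```

```text
6.25 [564.3535 254.6595 186.0352] 16.125049362958027 [-0.7637  3.7451  4.6894]
129.79306314028474 245.53495127181304 lens est [599.8968 211.9886]
side lens [(0.8, array([293.7, 201. ]))]
side stopper [(0.92, array([250.4, 365.1])), (0.52, array([298.4, 250.7])), (0.47, array([405.9, 240.2]))]
top lens [(0.78, array([309.9, 164.7]))]
top stopper [(0.72, array([326.8, 273.1])), (0.5, array([206.5, 152.4]))]
```

View pics/s2.png

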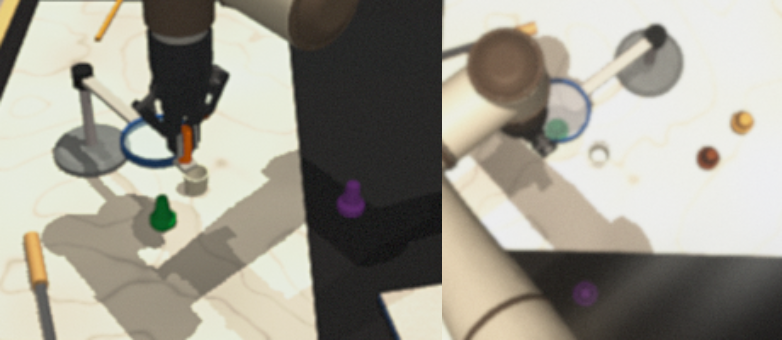

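The lens ring is over the green stopper, whose body shows through the lens in the top view near (557,128). I'll open, then rise straight up.

Emit:
servo_tool --pt "0.7 0 0 0 0 0 0" --pt "0.7 0 0 0 0 0 0" --pt "0.7 0 0 0 0 0 0" --pt "0.7 0 0 0 0 0 0" --pt "0.7 0 0 -0.02 0 0 0" --pt "0.7 0 0 -0.05 0 0 0" --pt "0.7 0 0 -0.09 0 0 0" --pt "0.7 0 0 -0.13 0 0 0" --pt "0.7 -0.05 0 -0.14 0 0 0" --pt "0.7 -0.1 0 -0.14 0 0 0" --pt "0.7 -0.15 0 -0.14 0 0 0" --pt "0.7 -0.15 0 -0.14 0 0 0"

```text
clock: 8.05
position: [465.0, 370.3, 325.2]
ee_rot: [0.907, -0.42, -0.0, 0.0]
contact_force: [-0.1, -0.5, -0.1]
gripper_width: 59.7
grasp_force: 0.0
```

Run:
```python
from h import *
s=arm.read_state();print(s['clock'],s['position'],s['gripper_width'],s['contact_force'])
C={n:cam(n) for n in('side','top')}
U={n:arm.spot_point(n,'lens')for n in C}
print({n:[(x['p'],x['centre'])for x in U[n]]for n in C})
if U['side'] and U['top']: print(tri(C['side'],U['side'][0]['centre'],C['top'],U['top'][0]['centre']))
for n in C:
    print(n,[onz(C[n],x['centre'],165) for x in U[n]],[x['centre'] for x in arm.spot_point(n,'stopper')])
a=C['side'][0][120:320,200:460];b=C['top'][0][100:300,240:440]
cv2.imwrite('pics/s3.png',np.hstack([cv2.resize(a,(442,340)),cv2.resize(b,(340,340))])[:,:,::-1])
```

```text
8.05 [464.9675 370.31   325.2449] 59.65803337507365 [-0.1369 -0.529  -0.0755]
{'side': [(0.65, [293.2, 200.8]), (0.3, [307.7, 200.5])], 'top': [(0.87, [309.9, 163.2])]}
[602.4269 206.7903 167.2626]
side [array([600.2823, 204.8614, 165.    ]), array([568.0065, 203.417 , 165.    ])] [[246.1, 366.6], [406.5, 241.4], [296.1, 247.6]]
top [array([605.3761, 206.7029, 165.    ])] [[204.3, 151.2], [325.1, 271.9]]
```

View pics/s3.png

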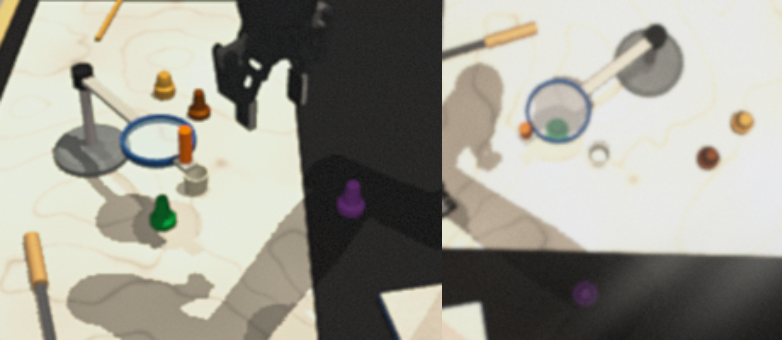

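The gripper is clear and the stopper still stands. The lens is at about (602,207) and the stopper at about (599,215), so they are about 9 mm apart, well inside the 30 mm limit.

```bash
python3 -c "
from bench import arm
print(arm.job_done())"
```

```text
the job is handed in; nothing more can be done
None
```

I swung the magnifier's lens to about 9 mm from the green stopper's axis (limit 30 mm), let go and moved the gripper clear, with the stopper still standing; the job was handed in at about 8 s of the 32 s, and no verdict came back.

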